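# Slide the print plate out from under the boxes

### The arm

A 6-joint arm with a two-finger parallel gripper is mounted at the origin on the work surface. World frame = base frame: x ahead of the robot, y to its left, z up, the work surface at z = 0. Lengths are in mm, angles in rad, forces in N, time in s.
With the tool pointing down it reaches from about 325 to 900 mm from the base axis. Payload 6.1 kg.
Tool frame: the origin (TCP) lies midway between the tips of the shut fingers; the grasp point (between the pads) lies 19 mm behind it; z points along the fingers, x is the direction in which the jaws open and shut, and the axes are right-handed (so a half turn about z gives the same grasp; the last joint's range is limited). The gripper opens to 85 mm and grips with 20 to 120 N. Pads are 22 mm wide; open, the fingers measure 114 mm over their backs; the gripper's body (76 mm by 85 mm) begins 54 mm behind the grasp point. The pads swing forward as they close: fully open they stand 13 mm farther back than shut.
Start: joints at [-1.383, 0.22, 1.526, -0, 1.395, -0.126], TCP at [192.915, -594.474, 231.3] pointing down, gripper open.
Joint ranges: [-2.98, 2.98], [-0.91, 2.08], [0.09, 2.57], [-1.24, 4.39], [0.2, 2.65], [-2.68, 2.68]. Speed limits (rad/s): [2.57, 2.57, 3.01, 3.14, 3.14, 3.14].

### API

Orientations are given as a unit quaternion [x, y, z, w].
In Python, from workcell import manip gives the robot as it stands.
- The arm moves only by the tool arm_command, never from a script. Its argument "deltas" is a list that holds one entry, the list of rows, each a list of 7 numbers: the gripper command: -1 is shut, 1 is fully open, values between are in proportion, then the shift along the tool's x, y, z in m, then the turn, a rotation vector about the tool's x, y, z in rad. A call has 1 to 20 rows; each row is the pose to reach, as a shift and turn from the pose commanded when the call began, along the tool's axes at that moment; what a row does not reach only later rows make up. A row lasts 1/10 s, in which the tool goes at most 50 mm and 8.59 degrees, less where a joint would pass 70% of its speed; a pose out of reach is approached as far as the arm can. A call with a gripper value outside its range is refused whole. The fingers move at their own pace and stop on an object; "newtons" is the grip in N (left out, the last holds). Time passes only in rows, so rows that repeat a pose let the fingers close. It gives the time, the measured TCP pose, the force and the opening at its end, in the units of the state.
- manip.observe(): the state, without advancing time (a new reading comes with each control period).
- manip.camera(name): name is "scene" or "top"; returns (picture, depth): 400x640x3 uint8, blue, green, red; 400x640 float32, mm along the optical axis (not along the pixel's ray), 0 where there is no reading.
- manip.camera_info(name): a dict with "K" (3x3 intrinsics, pixels), "R" (3x3) and "t" (3): a world point X has camera coordinates R X + t. Camera axes: x right, y down, z forward; pixel columns grow to the right and rows downward; lengths in mm; the calibration is good to about 2 mm. A picture is of the moment at which its call begins. camera_info takes no time and is no camera call.
- manip.close_job(): hands the job in, once; it reports no verdict.
Trained networks look in the newest picture that a camera, given by its name, has taken for a name from the list of things; names that differ only in an ending like _2 or _b are one class to them, and where a whole thing is asked for, a point or a joint stands for the part that bears it (a point fixed in the world has none). Each returns a list of dicts, best first, with "conf" (0 to 1); they miss things now and then, are a little off and sometimes report something else, mostly with a low value. They report only what shows in the picture. A call takes as long as a camera call. They do not tell look-alikes from the thing itself.
- manip.masks_of(camera, label): "region" (400x640 bool, what is visible of it).
- manip.place_of(camera, label): "position" ([x, y, z] in mm, in world coordinates, good to about 4 mm: a listed point, or the origin of a listed thing).
The state is a dict: "t": time; "qpos": joint angles; "joint_vel": joint speeds; "effort": joint torques, N m; "eef_pos": TCP position; "orientation": TCP orientation; "ft_force": force on the tool from outside, world axes, zero at the start; "torque": the same for the moment, N m; "finger_gap": finger opening in mm.
Only numpy, scipy, OpenCV 4.12 (cv2) and the standard library are available. Lean on these libraries where they do the work, as an engineer would, in place of code of your own. Each camera call takes 0.05 s, during which the arm holds its last target. There are 200 camera calls.

### The job

The flat print plate on the white riser lies under two small stacked boxes. Slide it along the riser, beneath the wire rail at the end nearer the tray, until a good hand's grip of it sticks out past the riser's end; then grip the free end, draw the plate out and lay it flat on the floor of the white tray without dropping it. The boxes must stay behind on the riser, upright and still stacked, never lifted or toppled, and the filters, the spool and the black nozzle cap stay where they are.

Things in the scene. Friction and masses are not known exactly. Their poses are not given: they have to be found in the camera images.
- plate: Flat thin rectangular plate of aluminium with a dull brown top, 56 (x) x 140 (y, long) x 6 mm (z), about 0.12 kg. Origin at the centre of its underside; z up. It starts lying on the riser, roughly along the riser's length (long axis within 0.15 rad of the riser's y), within 10 mm of the riser's middle, all of it on the riser.
- box_low: Lower of two equal light closed grey plastic boxes, 46 x 46 x 24 mm high, about 40 g. Origin at the centre of its underside. It starts standing loose on the plate, near the plate's middle.
- box_top: Upper box, same as the lower one, standing loose on top of it.
- riser: White bench riser, fixed, a low shelf 190 (x) x 270 (y, long) mm, flat top 60 mm above the bench. Origin on the bench under its centre; its ends lie at y = +135 and -135 mm, with free air 60 mm down to the bench past them. A wire rail spans each end. The plate passes under the rails; the boxes do not and are held back by them.
- rail_a (a point): Centre of the wire rail over the riser's +y end (at riser y = +115 mm): a fixed, smooth slippery 8 mm round steel bar along the riser's x, its centre 17 mm above the riser's top (13 mm clear gap below, bar's top 21 mm above the riser's top), on 8 mm posts 60 mm to either side of this point.
- rail_b (a point): Centre of the same kind of rail over the riser's -y end (at riser y = -115 mm).
- tray: White open tray, fixed on the bench, outside 208 (x, long) x 133 (y) x 22 mm high, walls 4 mm. Origin at the centre of its underside; the inner floor is 4 mm above that. It stands beyond one end of the riser, to the left or to the right.
- organiser: Black organiser block, fixed, 120 x 110 x 45 mm, with upright black nozzles up to 145 mm above the bench. Origin at the centre of its underside. It stands beyond the other end of the riser: an obstacle.
- cap: Bystander: black nozzle cap, 36 mm across its foot and 36 mm high, loose, standing on the riser beside the plate at the riser's +x side. Origin at the centre of its underside.
- filter_a: Bystander: loose filter cartridge, white cone between black rims, 54 mm across and 52 mm high, on the bench beyond the riser, to the right. Origin at the centre of its underside.
- filter_b: Bystander: a second such filter cartridge, on the bench beyond the riser, to the left. Origin at the centre of its underside.
- spool: Bystander: grey filament spool lying flat on the bench beyond the riser, 180 mm across, 56 mm high, 0.9 kg. Origin at the centre of its underside.
Things that resemble listed ones, but are neither listed nor needed, are in the scene too. Leave any purple or yellow look-alike of the box_top alone.

How it is judged (in metres and radians):
On the way, in this order (a step that is already met when the one before it is completed fails the run):
1. the plate, still lying flat on the riser, has been slid until it sticks out at least 30 mm past an end of the riser ((y of plate in the frame of riser above 0.095 m or y of plate in the frame of riser below -0.095 m) and z of plate in the frame of riser between 0.055 and 0.064 m and angle between plate's own z axis and vertical below 0.06 rad and contact force between plate and riser above 0.05 N), for 0.2 s.
2. the plate, held in the gripper, has been drawn clear of the boxes and the riser (contact force between plate and the fingers above 1 N and contact force between plate and riser below 0.01 N and horizontal distance between plate and riser above 0.18 m), for 0.1 s.
At the end, for the whole second after the job is handed in: The plate lies flat (0.06 rad) and at rest on the tray's floor, centre within 60 mm of the tray's centre; the lower box stands flat on the riser between the rails, the upper one on it (centres within 20 mm), both upright within 0.06 rad and at rest (horizontal distance between plate and tray below 0.06 m and z of plate in the frame of tray below 0.012 m and angle between each of plate, box_low, box_top's own z axis and vertical below 0.06 rad and linear speed of each of plate, box_top below 0.02 m/s and y of box_low in the frame of riser between -0.1 and 0.1 m and x of box_low in the frame of riser between -0.08 and 0.08 m and z of box_low in the frame of riser between 0.055 and 0.065 m and horizontal distance between box_low and box_top below 0.02 m and z of box_top in the frame of riser between 0.079 and 0.089 m); the robot touches nothing.
It fails at once if a small box tips over (leans more than 0.4 rad) or is lifted more than about 20 mm (angle between any of box_low, box_top's own z axis and vertical above 0.4 rad or z of box_low in the frame of riser above 0.09 m or z of box_top in the frame of riser above 0.115 m).
It fails at once if the upper box comes off the lower one (centres more than 30 mm apart) (horizontal distance between box_low and box_top above 0.03 m).
It fails at once if the plate is dropped or thrown: it falls freely while still more than about 30 mm above the bench (contact force between plate and anything else below 0.003 N and height (world z) of plate above 0.035 m and linear speed of plate above 0.15 m/s).
It fails at once if a bystander (filter, spool or nozzle cap) is moved by more than 30 mm (distance of any of filter_a, filter_b, spool, cap from where it was at the start of the episode above 0.03 m).
It also fails if it takes over 59 s, if anything falls off the work surface, if the arm or the gripper's body presses on something with over 40 N, if the wrist force passes 120 N, or if a joint passes its speed limit or range.

## Working session

There is one attempt and no reset: what is moved stays moved. The work goes in short steps, Python scripts to look and compute and a tool call to move; the robot and the scene stay as the last step left them, time stands still between calls to the robot, and variables do not carry over. Pictures are saved under pics/ and viewed, about 8 in all and at most 12, crops included, and the job is handed in when it is done.

Besides the shell and the picture viewer there is one more tool, called after "Call:" by a JSON object that holds its "method" and its "body", one argument or row to a line. arm_command: Moves the arm, as the interface text tells. Its arguments: {"type":"object","properties":{"deltas":{"type":"array"},"newtons":{"type":"number"}},"required":["deltas"]}

```bash
mkdir -p pics; cat > h.py <<'E'
import numpy as np, cv2
from workcell import manip
def snap(n,f=None):
    p,d=manip.camera(n); I=manip.camera_info(n)
    if f: cv2.imwrite('pics/'+f,p)
    return p,d,I
def cloud(d,I):
    K,R,t=[np.array(I[k],float) for k in('K','R','t')]
    v,u=np.mgrid[:d.shape[0],:d.shape[1]]
    P=np.stack([(u-K[0,2])/K[0,0]*d,(v-K[1,2])/K[1,1]*d,d],-1)
    return (P-t)@R
E
python3 - <<'E'
from h import *
for c in('scene','top'):
    p,d,I=snap(c,c+'0.png'); W=cloud(d,I); np.save(c+'W.npy',W)
    for l in('plate','box_low','box_top','riser','rail_a','tray','organiser','cap','filter_a','spool'):
        print(c,l,[(np.round(r['position']).tolist(),round(r['conf'],2)) for r in manip.place_of(c,l)])
    print(np.round(-np.array(I['R']).T@np.array(I['t'])))
o=manip.observe();print(o['t'],o['eef_pos'],o['orientation'],o['ft_force'])
E
```

```text
scene plate [([555.0, 6.0, 58.0], 0.68)]
scene box_low [([559.0, 22.0, 61.0], 0.51), ([476.0, 321.0, 3.0], 0.43)]
scene box_top [([556.0, 16.0, 91.0], 0.79), ([385.0, 3.0, -2.0], 0.68), ([355.0, 105.0, 0.0], 0.67)]
scene riser [([563.0, 2.0, 3.0], 0.68)]
scene rail_a [([544.0, -108.0, 75.0], 0.82), ([572.0, 114.0, 73.0], 0.76), ([727.0, 228.0, 1.0], 0.56)]
scene tray [([479.0, 321.0, 2.0], 0.65), ([561.0, 19.0, 88.0], 0.34)]
scene organiser [([473.0, -327.0, -2.0], 0.97)]
scene cap [([636.0, 31.0, 61.0], 0.57)]
scene filter_a [([716.0, -261.0, -0.0], 0.96), ([730.0, 224.0, -4.0], 0.55)]
scene spool [([811.0, 29.0, 0.0], 0.72)]
[1155. -570.  782.]
top plate [([556.0, 1.0, 58.0], 0.91)]
top box_low [([560.0, 18.0, 64.0], 0.56)]
top box_top [([560.0, 21.0, 94.0], 0.91), ([361.0, 103.0, -0.0], 0.66), ([386.0, -3.0, -0.0], 0.63)]
top riser [([558.0, 6.0, -1.0], 0.79), ([559.0, 18.0, 95.0], 0.23)]
top rail_a [([552.0, -109.0, 79.0], 0.83), ([573.0, 121.0, 74.0], 0.81), ([560.0, -0.0, 59.0], 0.33)]
top tray [([481.0, 322.0, 1.0], 0.81)]
top organiser [([474.0, -328.0, -2.0], 0.88), ([560.0, -0.0, 60.0], 0.2)]
top cap [([642.0, 33.0, 64.0], 0.53), ([810.0, 29.0, 1.0], 0.24)]
top filter_a [([711.0, -260.0, 2.0], 0.82), ([730.0, 227.0, 1.0], 0.64), ([642.0, 38.0, 61.0], 0.55)]
top spool [([812.0, 30.0, -0.0], 0.65)]
[ 453.   12. 1308.]
1.1 [ 192.91403212 -594.46164144  231.27476347] [ 8.08901998e-01 -5.87943498e-01 -2.24740935e-05 -2.27669924e-05] [-0.08818173 -0.85595482 -0.15500606]
```

View pictures.

View pics/top0.png

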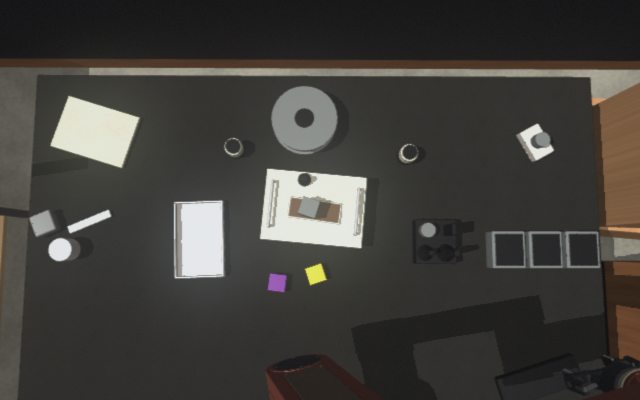

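View pics/scene0.png

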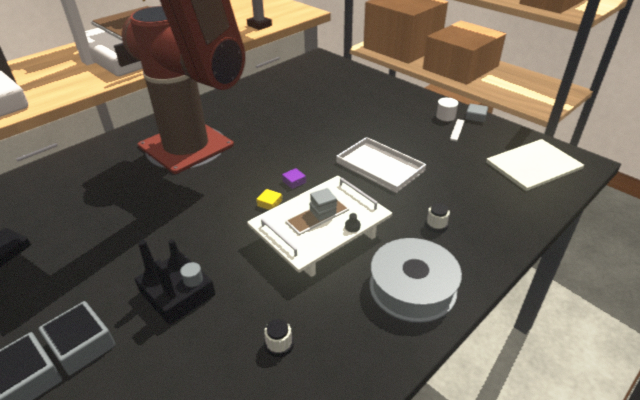

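```bash
python3 - <<'E'
from h import *
W=np.load('topW.npy'); p=cv2.imread('pics/top0.png')
x,y,z=W[...,0],W[...,1],W[...,2]
near=(abs(x-560)<130)&(abs(y)<190)
def rect(m,n):
    m=cv2.morphologyEx(m.astype(np.uint8),cv2.MORPH_OPEN,np.ones((3,3)))
    P=W[m>0][:,:2].astype(np.float32)
    print(n,len(P),cv2.minAreaRect(P) if len(P)>5 else '',np.round(np.median(z[m>0]),1) if len(P) else '')
rect(near&(z>50)&(z<64)|near&(z>=64)&(z<120),'riser')
rect(near&(z>106)&(z<120)&(abs(y)<80)&(x<610),'boxtop')
hsv=cv2.cvtColor(p,cv2.COLOR_BGR2HSV)
br=near&(hsv[...,1]>50)&(z>56)&(z<75)&(abs(y)<100)
rect(br,'plate')
m=br; print(np.median(hsv[m],0) if m.any() else 0)
rect((abs(x-480)<150)&(abs(y-322)<110)&(z>15)&(z<30),'tray')
for s in(1,-1): rect(near&(z>71)&(z<95)&(s*y>95)&(s*y<140),'rail')
E
```

```text
riser 7072 ((559.5393676757812, 2.713104248046875), (270.6976013183594, 190.0423583984375), 84.77254486083984) 60.1
boxtop 313 ((556.926025390625, 15.724325180053711), (45.622840881347656, 45.65824508666992), 71.64414978027344) 112.8
plate 380 ((552.7410888671875, 0.16594696044921875), (130.92547607421875, 47.03479766845703), 82.00059509277344) 65.8
[ 15.  72. 131.]
tray 9 ((432.50994873046875, 379.48980712890625), (5.526408672332764, 5.343183994293213), 1.0540248155593872) 18.9
rail 138 ((570.0075073242188, 117.16812133789062), (8.10051155090332, 122.4891128540039), 84.78092956542969) 79.5
rail 134 ((547.815673828125, -111.49110412597656), (8.196720123291016, 119.77119445800781), 84.78361511230469) 79.2
```

```bash
cat >> h.py <<'E'
from scipy.spatial.transform import Rotation as Ro
C=np.array([559.3,2.7]); UY=np.array([.0913,.9958]); UX=np.array([.9958,-.0913])
def rw(x,y): return C+x*UX+y*UY          # riser -> world
def down(yaw): # tool x at yaw (deg), z down
    a=np.radians(yaw); return Ro.from_matrix(np.array([[np.cos(a),np.sin(a),0],[np.sin(a),-np.cos(a),0],[0,0,-1]]))
def rel(p,yaw):
    o=manip.observe(); R0=Ro.from_quat(o['orientation'])
    print(np.round(R0.inv().apply(np.array(p)-o['eef_pos'])/1000,4).tolist(),np.round((R0.inv()*down(yaw)).as_rotvec(),4).tolist())
def st():
    o=manip.observe(); x=Ro.from_quat(o['orientation']).as_matrix()[:,0]
    d=np.array(o['eef_pos'][:2])-C
    print('t',round(o['t'],2),'tcp',np.round(o['eef_pos'],1),'yaw',np.degrees(np.arctan2(x[1],x[0])).round(1),'riser xy',np.round([d@UX,d@UY],1),'F',np.round(o['ft_force'],1),'gap',round(o['finger_gap'],1),'q6',round(o['qpos'][5],2))
E
python3 - <<'E'
from h import *
st(); print(rw(-9,-92)); rel([*rw(-9,-92),231],-5.2)
W=np.load('topW.npy'); p=cv2.imread('pics/top0.png').astype(int)
x,y,z=np.moveaxis(W,-1,0)
m=(abs(x-480)<150)&(abs(y-322)<110)&(p.min(-1)>90)&(z<40)
print('tray',cv2.minAreaRect(W[m][:,:2].astype(np.float32)))
E
```

```text
t 1.1 tcp [ 192.9 -594.5  231.3] yaw -72.0 riser xy [-310.3 -628.1] F [-0.1 -0.9 -0.2] gap 85.2 q6 -0.13
[541.9382 -88.0919]
[-0.3739, -0.4883, 0.0003] [-0.0, 0.0, -1.1663]
tray ((477.17718505859375, 321.6571044921875), (215.46896362304688, 143.09902954101562), 2.0168871879577637)
```

Call:
{"method": "arm_command", "body": {
  "deltas": [
    [[-0.53,-0.037,-0.049,0,0,0,-0.117],[-0.53,-0.075,-0.098,0,0,0,-0.233],[-0.53,-0.112,-0.146,0,0,0,-0.35],[-0.53,-0.15,-0.195,0,0,0,-0.467],[-0.53,-0.187,-0.244,0,0,0,-0.583],[-0.53,-0.224,-0.293,0,0,0,-0.7],[-0.53,-0.262,-0.342,0,0,0,-0.816],[-0.53,-0.299,-0.391,0,0,0,-0.933],[-0.53,-0.337,-0.439,0,0,0,-1.05],[-0.53,-0.3739,-0.4883,0,0,0,-1.166],[-0.53,-0.3739,-0.4883,0,0,0,-1.166],[-0.53,-0.3739,-0.4883,0,0,0,-1.166],[-0.53,-0.3739,-0.4883,0,0,0,-1.166],[-0.53,-0.3739,-0.4883,0,0,0,-1.166],[-0.53,-0.3739,-0.4883,0.05,0,0,-1.166],[-0.53,-0.3739,-0.4883,0.09,0,0,-1.166],[-0.53,-0.3739,-0.4883,0.11,0,0,-1.166],[-0.53,-0.3739,-0.4883,0.12,0,0,-1.166],[-0.53,-0.3739,-0.4883,0.12,0,0,-1.166]]
  ],
  "newtons": 60
}}

```text
t: 3.0
eef_pos: [540.6, -89.0, 110.1]
orientation: [0.999, -0.046, -0.001, -0.0]
ft_force: [0.8, -1.0, 1.2]
finger_gap: 20.2
```

```bash
python3 - <<'E'
from h import *
st(); p,d,I=snap('scene'); cv2.imwrite('pics/a1.png',cv2.resize(p[130:290,220:420],None,fx=4,fy=3.75)[:600])
rel([*rw(-9,-92),61.5],-5.2)
E
```

```text
t 3.0 tcp [540.6 -89.  110.1] yaw -5.3 riser xy [-10.2 -93. ] F [ 0.8 -1.   1.2] gap 20.2 q6 -0.21
[0.0, -0.0011, 0.0502] [0.0002, 0.0001, -0.0014]
```

View pics/a1.png

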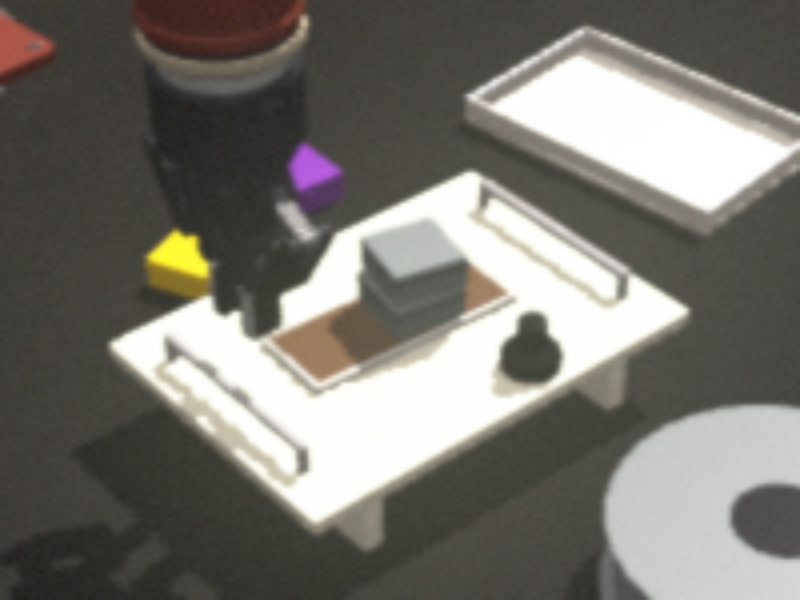

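The crop shows the open fingers (at ~240,310) just above the riser between rail_b and the plate's rear end (~290,360). The boxes are stacked at ~(415,280). I'll descend in the gap.

Call:
{"method": "arm_command", "body": {
  "deltas": [
    [[-0.53,0,0,0.015,0,0,0],[-0.53,0,0,0.028,0,0,0],[-0.53,0,0,0.038,0,0,0],[-0.53,0,0,0.044,0,0,0],[-0.53,0,0,0.0485,0,0,0],[-0.53,0,0,0.0485,0,0,0],[-0.53,0,0,0.0485,0,0,0]]
  ]
}}

```text
t: 3.75
eef_pos: [542.2, -88.1, 63.0]
orientation: [0.999, -0.045, 0.0, 0.0]
ft_force: [0.1, -0.1, 0.2]
finger_gap: 20.4
```

```bash
python3 - <<'E'
from h import *
st()
p,d,I=snap('scene'); cv2.imwrite('pics/a2.png',cv2.resize(p[150:270,240:400],None,fx=5,fy=5)[:600])
E
```

```text
t 3.75 tcp [542.2 -88.1  63. ] yaw -5.2 riser xy [ -8.8 -92. ] F [ 0.1 -0.1  0.2] gap 20.4 q6 -0.21
```

View pics/a2.png

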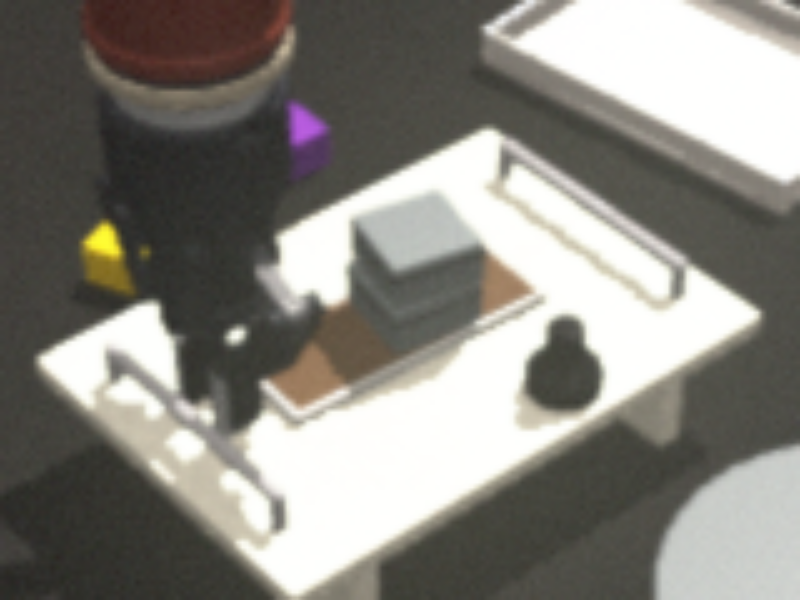

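Fingers are on the riser side of rail_b, clear of it and just behind the plate. Pushing now.

Call:
{"method": "arm_command", "body": {
  "deltas": [
    [[-0.53,0,-0.004,0.001,0,0,0],[-0.53,0,-0.008,0.001,0,0,0],[-0.53,0,-0.012,0.001,0,0,0],[-0.53,0,-0.016,0.001,0,0,0],[-0.53,0,-0.02,0.001,0,0,0],[-0.53,0,-0.024,0.001,0,0,0],[-0.53,0,-0.028,0.001,0,0,0],[-0.53,0,-0.032,0.001,0,0,0],[-0.53,0,-0.036,0.001,0,0,0],[-0.53,0,-0.04,0.001,0,0,0],[-0.53,0,-0.044,0.001,0,0,0],[-0.53,0,-0.048,0.001,0,0,0],[-0.53,0,-0.052,0.001,0,0,0],[-0.53,0,-0.056,0.001,0,0,0],[-0.53,0,-0.06,0.001,0,0,0],[-0.53,0,-0.064,0.001,0,0,0],[-0.53,0,-0.068,0.001,0,0,0],[-0.53,0,-0.072,0.001,0,0,0],[-0.53,0,-0.072,0.001,0,0,0]]
  ]
}}

```text
t: 5.7
eef_pos: [548.4, -15.5, 61.6]
orientation: [0.999, -0.045, -0.0, -0.0]
ft_force: [-0.8, 0.6, 0.7]
finger_gap: 20.4
```

```bash
python3 - <<'E'
from h import *
st()
p,d,I=snap('scene'); cv2.imwrite('pics/a3.png',cv2.resize(p[140:260,260:420],None,fx=5,fy=5)[:600])
for c in('scene',):
  for l in('plate','box_low','box_top'): print(l,[np.round(r['position']).tolist() for r in manip.place_of(c,l)][:1])
E
```

```text
t 5.7 tcp [548.4 -15.5  61.6] yaw -5.2 riser xy [ -9.2 -19.2] F [-0.8  0.6  0.7] gap 20.4 q6 -0.08
plate [[556.0, 68.0, 58.0]]
box_low [[573.0, 118.0, 73.0]]
box_top [[386.0, 2.0, -3.0]]
```

View pics/a3.png

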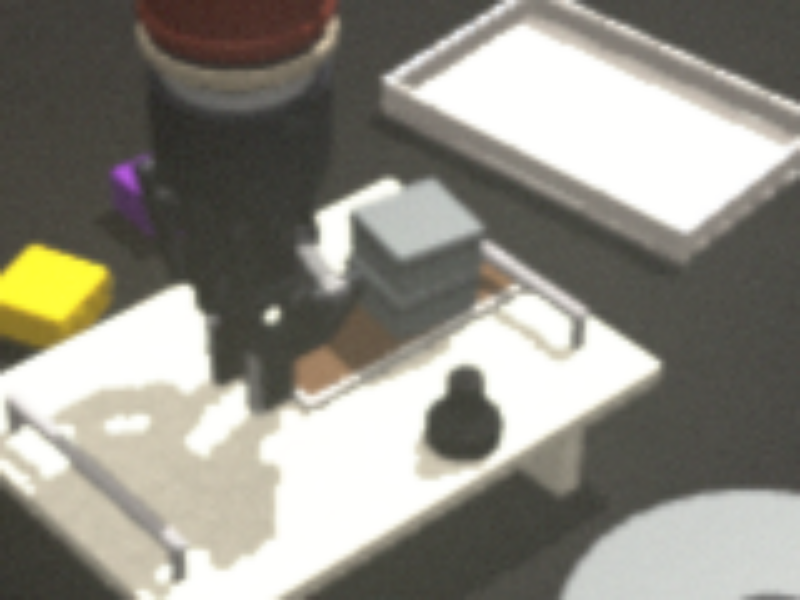

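The plate has slid about 65 mm with its front under rail_a, and the boxes (~420,250) are still stacked. I'll keep going slowly, since they are about to meet the rail.

Call:
{"method": "arm_command", "body": {
  "deltas": [
    [[-0.53,0,-0.003,0,0,0,0],[-0.53,0,-0.006,0,0,0,0],[-0.53,0,-0.009,0,0,0,0],[-0.53,0,-0.012,0,0,0,0],[-0.53,0,-0.015,0,0,0,0],[-0.53,0,-0.018,0,0,0,0],[-0.53,0,-0.021,0,0,0,0],[-0.53,0,-0.024,0,0,0,0],[-0.53,0,-0.027,0,0,0,0],[-0.53,0,-0.03,0,0,0,0],[-0.53,0,-0.033,0,0,0,0],[-0.53,0,-0.036,0,0,0,0],[-0.53,0,-0.039,0,0,0,0],[-0.53,0,-0.042,0,0,0,0],[-0.53,0,-0.045,0,0,0,0],[-0.53,0,-0.047,0,0,0,0],[-0.53,0,-0.047,0,0,0,0],[-0.53,0,-0.047,0,0,0,0],[-0.53,0,-0.047,0,0,0,0]]
  ]
}}

```text
t: 7.8
eef_pos: [553.0, 30.6, 62.0]
orientation: [0.999, -0.045, 0.0, -0.0]
ft_force: [-0.3, -0.2, -0.2]
finger_gap: 20.2
```

```bash
python3 - <<'E'
from h import *
st()
p,d,I=snap('scene'); cv2.imwrite('pics/a4.png',cv2.resize(p[140:260,280:440],None,fx=5,fy=5)[:600])
p,d,I=snap('top','t4.png'); W=cloud(d,I); np.save('W4.npy',W)
for c in('scene','top'):
  for l in('plate','box_low','box_top'): print(l,[np.round(r['position']).tolist() for r in manip.place_of(c,l)][:2])
E
```

```text
t 7.8 tcp [553.   30.6  62. ] yaw -5.2 riser xy [-8.9 27.2] F [-0.3 -0.2 -0.2] gap 20.2 q6 0.0
plate [[560.0, 96.0, 91.0], [560.0, 116.0, 57.0]]
box_low [[560.0, 98.0, 63.0]]
box_top [[386.0, 1.0, -1.0], [355.0, 104.0, 0.0]]
plate [[565.0, 111.0, 58.0]]
box_low [[478.0, 322.0, -3.0]]
box_top []
```

View pics/a4.png

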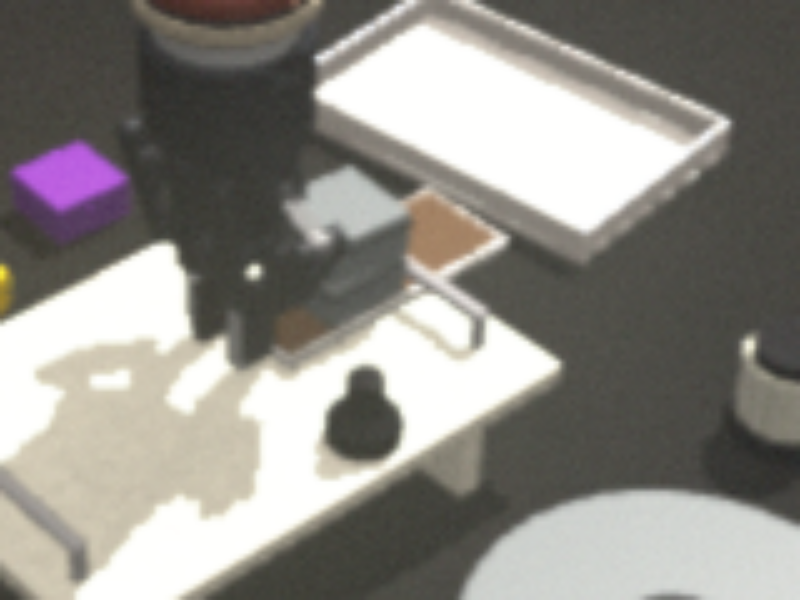

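The plate sticks out past the end (brown end at ~445,230) and the boxes are stacked against rail_a. I'll back off, lift clear, then measure the free end.

Call:
{"method": "arm_command", "body": {
  "deltas": [
    [[-0.53,0,0.004,0,0,0,0],[-0.53,0,0.006,-0.005,0,0,0],[-0.53,0,0.006,-0.03,0,0,0],[-0.53,0,0.006,-0.07,0,0,0],[-0.53,0,0.006,-0.11,0,0,0],[-0.53,0,0.006,-0.14,0,0,0],[0.9,0,-0.03,-0.14,0,0,0],[0.9,0,-0.07,-0.14,0,0,0],[0.9,0,-0.11,-0.14,0,0,0],[0.9,0,-0.15,-0.14,0,0,0],[0.9,0,-0.18,-0.14,0,0,0],[0.9,0,-0.2,-0.14,0,0,0],[0.9,0,-0.2,-0.14,0,0,0]]
  ]
}}

```text
t: 9.5
eef_pos: [570.8, 231.9, 202.1]
orientation: [0.999, -0.044, 0.0, -0.0]
ft_force: [-0.4, -0.8, 0.2]
finger_gap: 81.2
```

```bash
python3 - <<'E'
from h import *
st()
p,d,I=snap('scene','s5.png'); W=cloud(d,I)
L=(W[...,:2]-C); rx,ry=L@UX,L@UY; z=W[...,2]
m=(z>57)&(z<72)&(ry>128)&(ry<200)&(abs(rx)<80)
hs=cv2.cvtColor(p,cv2.COLOR_BGR2HSV)
br=m&(hs[...,1]>50)
for k in(m,br):
    k=cv2.morphologyEx(k.astype(np.uint8),cv2.MORPH_OPEN,np.ones((2,2)))>0
    P=np.stack([rx[k],ry[k]],-1); print(len(P),np.percentile(P,[1,50,99],0).round(1).tolist() if len(P) else '',np.median(z[k]) if len(P) else '')
    for a in range(128,186,8):
        q=P[(P[:,1]>=a)&(P[:,1]<a+8)]
        if len(q): print(a,len(q),np.percentile(q[:,0],[2,98]).round(1))
m=(z>107)&(z<122)&(abs(rx)<60)&(ry>40)&(ry<135)
P=np.stack([rx[m],ry[m]],-1).astype(np.float32); print('box top',cv2.minAreaRect(P),np.median(z[m]))
rel([*rw(-9,162),202],-5.2)
E
```

```text
t 9.5 tcp [570.8 231.9 202.1] yaw -5.0 riser xy [ -9.5 229.3] F [-0.4 -0.8  0.2] gap 81.2 q6 0.35
256 [[-32.7, 127.2], [4.7, 159.5], [79.7, 233.6]] 66.6758802606575
128 26 [ 4.1 82.8]
136 33 [-6.8 76.2]
144 27 [-9.1 21.8]
152 40 [-19.1  21.4]
160 46 [-27.1  20.1]
168 44 [-30.3  20. ]
176 14 [-18.   20.8]
161 [[-26.9, 134.1], [2.4, 158.1], [20.5, 175.1]] 67.31839603443044
128 4 [ 2.5 16.5]
136 26 [-7.  20.1]
144 24 [-9.2 19.4]
152 34 [-19.2  18.1]
160 42 [-25.5  19.2]
168 29 [-28.6  17.4]
176 1 [-13.4 -13.4]
box top ((-4.2589263916015625, 92.69853210449219), (50.71976089477539, 48.22294235229492), 86.08208465576172) 114.26216247460971
[0.0002, 0.0658, -0.0] [0.0002, -0.0001, 0.0018]
```

Call:
{"method": "arm_command", "body": {
  "deltas": [
    [[0.9,0.004,0.035,0,0,0,0],[0.9,0.004,0.06,0,0,0,0],[0.9,0.004,0.065,0,0,0,0],[0.9,0.004,0.065,0.03,0,0,0],[0.9,0.004,0.065,0.07,0,0,0],[0.9,0.004,0.065,0.1,0,0,0],[0.9,0.004,0.065,0.12,0,0,0],[0.9,0.004,0.065,0.13,0,0,0],[0.9,0.004,0.065,0.14,0,0,0],[0.9,0.004,0.065,0.147,0,0,0],[0.9,0.004,0.065,0.152,0,0,0],[0.9,0.004,0.065,0.152,0,0,0],[0.9,0.004,0.065,0.152,0,0,0]]
  ]
}}

```text
t: 10.85
eef_pos: [569.5, 164.6, 50.4]
orientation: [0.999, -0.045, 0.001, -0.0]
ft_force: [0.2, -0.3, -0.1]
finger_gap: 81.2
```

```bash
python3 - <<'E'
from h import *
st()
p,d,I=snap('scene'); cv2.imwrite('pics/a6.png',cv2.resize(p[140:260,280:440],None,fx=5,fy=5)[:600])
E
```

```text
t 10.85 tcp [569.5 164.6  50.4] yaw -5.2 riser xy [ -4.6 162.1] F [ 0.2 -0.3 -0.1] gap 81.2 q6 0.24
```

View pics/a6.png

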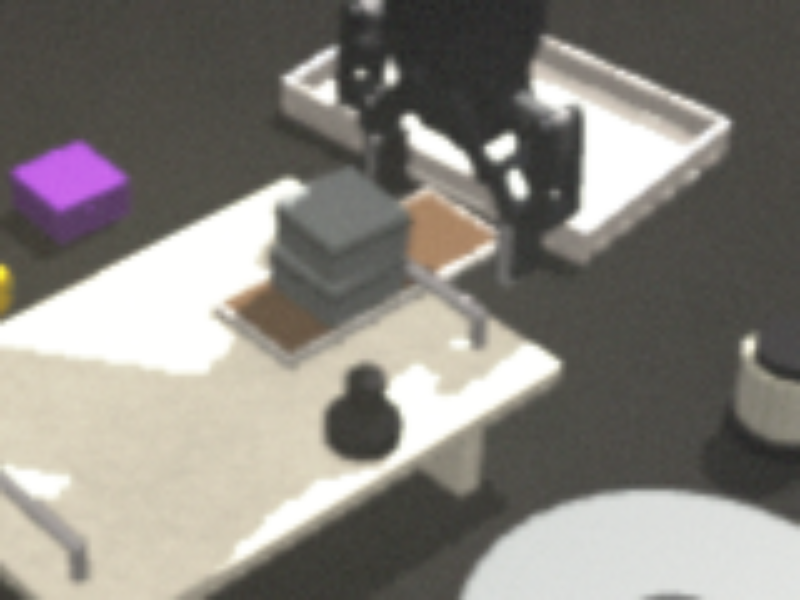

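The fingers straddle the free end (left finger ~390,160, right ~510,250), and the boxes are upright and stacked. Closing.

Call:
{"method": "arm_command", "body": {
  "deltas": [
    [[0.5,0,0,0,0,0,0],[0.35,0,0,0,0,0,0],[0.2,0,0,0,0,0,0],[0.1,0,0,0,0,0,0],[-0.2,0,0,0,0,0,0],[-1,0,0,0,0,0,0],[-1,0,0,0,0,0,0],[-1,0,0,0,0,0,0],[-1,0,0,0,0,0,0]]
  ],
  "newtons": 80
}}

```text
t: 11.8
eef_pos: [569.1, 164.6, 50.8]
orientation: [0.999, -0.045, 0.0, -0.0]
ft_force: [-2.9, -0.1, 6.6]
finger_gap: 53.4
```

```bash
python3 - <<'E'
from h import *
st()
p,d,I=snap('scene'); cv2.imwrite('pics/a7.png',cv2.resize(p[140:260,280:440],None,fx=5,fy=5)[:600])
E
```

```text
t 11.8 tcp [569.1 164.6  50.8] yaw -5.2 riser xy [ -5.  162.1] F [-2.9 -0.1  6.6] gap 53.4 q6 0.24
```

View pics/a7.png

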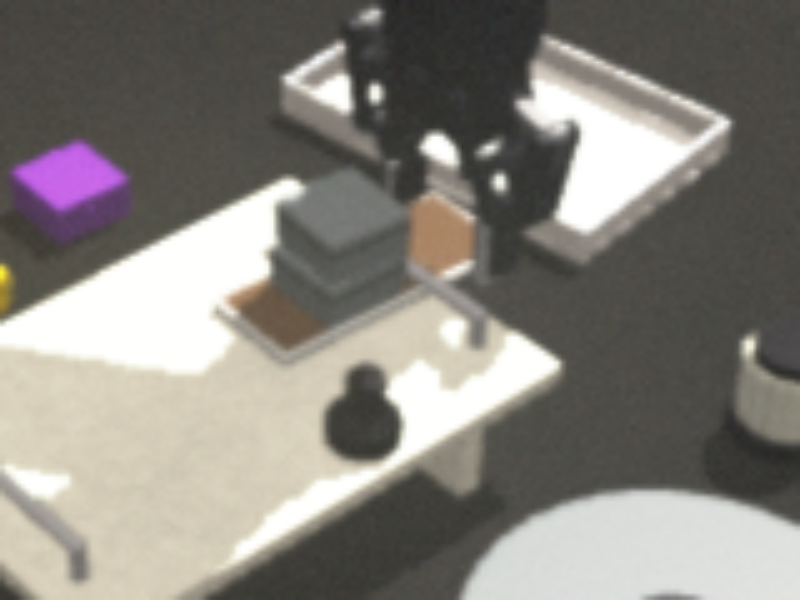

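Call:
{"method": "arm_command", "body": {
  "deltas": [
    [[-1,0,-0.003,-0.0005,0,0,0],[-1,0,-0.009,-0.0005,0,0,0],[-1,0,-0.015,-0.0005,0,0,0],[-1,0,-0.021,-0.0005,0,0,0],[-1,0,-0.027,-0.0005,0,0,0],[-1,0,-0.033,-0.0005,0,0,0],[-1,0,-0.039,-0.0005,0,0,0],[-1,0,-0.045,-0.0005,0,0,0],[-1,0,-0.051,-0.0005,0,0,0],[-1,0,-0.057,-0.0005,0,0,0],[-1,0,-0.063,-0.0005,0,0,0],[-1,0,-0.069,-0.0005,0,0,0],[-1,0,-0.075,-0.0005,0,0,0],[-1,0,-0.081,-0.0005,0,0,0],[-1,0,-0.087,-0.0005,0,0,0],[-1,0,-0.093,-0.0005,0,0,0],[-1,0,-0.099,-0.0005,0,0,0],[-1,0,-0.105,-0.0005,0,0,0],[-1,0,-0.111,-0.0005,0,0,0],[-1,0,-0.115,-0.0005,0,0,0]]
  ],
  "newtons": 80
}}

```text
t: 13.85
eef_pos: [579.3, 279.7, 50.1]
orientation: [0.999, -0.045, -0.0, -0.0]
ft_force: [-0.4, -0.3, -1.1]
finger_gap: 53.2
```

```bash
python3 - <<'E'
from h import *
st()
p,d,I=snap('scene'); cv2.imwrite('pics/a8.png',cv2.resize(p[120:240,300:460],None,fx=5,fy=5)[:600])
rel([425,322,110],85)
E
```

```text
t 13.85 tcp [579.3 279.7  50.1] yaw -5.2 riser xy [ -5.3 277.7] F [-0.4 -0.3 -1.1] gap 53.2 q6 0.42
[-0.1576, -0.0278, -0.0598] [-0.0004, -0.0003, -1.5742]
```

View pics/a8.png

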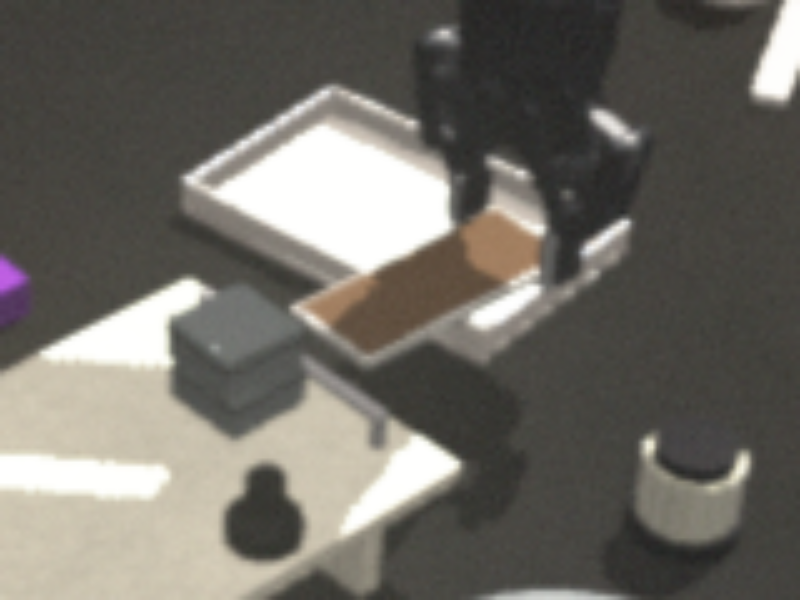

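The plate is drawn out level and clear of the riser, and the boxes are standing stacked on the riser (~235,355). I'll lift, turn and carry it over the tray.

Call:
{"method": "arm_command", "body": {
  "deltas": [
    [[-1,0,0,-0.01,0,0,0],[-1,0,0,-0.03,0,0,0],[-1,0,0,-0.05,0,0,0],[-1,-0.01,-0.002,-0.06,0,0,-0.1],[-1,-0.021,-0.004,-0.06,0,0,-0.22],[-1,-0.032,-0.006,-0.06,0,0,-0.34],[-1,-0.043,-0.008,-0.06,0,0,-0.46],[-1,-0.055,-0.01,-0.06,0,0,-0.58],[-1,-0.067,-0.012,-0.06,0,0,-0.7],[-1,-0.079,-0.014,-0.06,0,0,-0.82],[-1,-0.091,-0.016,-0.06,0,0,-0.94],[-1,-0.103,-0.018,-0.06,0,0,-1.06],[-1,-0.115,-0.02,-0.06,0,0,-1.18],[-1,-0.127,-0.022,-0.06,0,0,-1.3],[-1,-0.139,-0.024,-0.06,0,0,-1.42],[-1,-0.148,-0.026,-0.06,0,0,-1.53],[-1,-0.155,-0.027,-0.06,0,0,-1.62],[-1,-0.158,-0.028,-0.06,0,0,-1.66],[-1,-0.158,-0.028,-0.06,0,0,-1.66],[-1,-0.158,-0.028,-0.06,0,0,-1.66]]
  ]
}}

```text
t: 15.9
eef_pos: [425.0, 321.2, 110.9]
orientation: [0.708, 0.706, 0.0, 0.0]
ft_force: [-0.2, -0.6, -1.8]
finger_gap: 53.7
```

```bash
python3 - <<'E'
from h import *
st()
p,d,I=snap('top','t9.png'); W=cloud(d,I)
hs=cv2.cvtColor(p,cv2.COLOR_BGR2HSV); x,y,z=np.moveaxis(W,-1,0)
m=(abs(x-480)<140)&(abs(y-322)<100)&(hs[...,1]>50)&(hs[...,0]<25)&(z>70)&(z<150)
P=W[m]; print(len(P),cv2.minAreaRect(P[:,:2].astype(np.float32)) if len(P)>5 else ''); 
if len(P)>20:
    A=np.c_[P[:,:2],np.ones(len(P))]; print('plane',np.linalg.lstsq(A,P[:,2],rcond=None)[0],np.median(P[:,2]),P[:,0].min(),P[:,0].max())
cv2.imwrite('pics/a9.png',cv2.resize(p[180:300,140:300],None,fx=5,fy=5))
E
```

```text
t 15.9 tcp [425.  321.2 110.9] yaw 89.8 riser xy [-162.8  304.9] F [-0.2 -0.6 -1.8] gap 53.7 q6 -1.07
712 ((492.6822814941406, 316.3551025390625), (47.64887619018555, 101.43708038330078), 87.48241424560547)
plane [-9.71396760e-03  2.62583291e-03  1.28711200e+02] 124.6708368885763 441.68100839383874 542.5592497154285
```

View pics/a9.png

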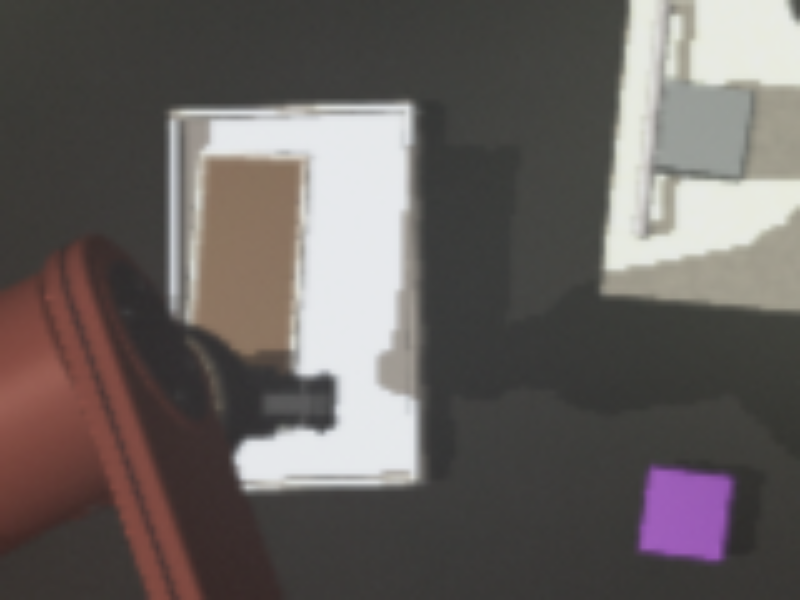

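The plate is level and over the tray, centred near (476, 319). Lowering now.

Call:
{"method": "arm_command", "body": {
  "deltas": [
    [[-1,0,0,0.015,0,0,0],[-1,0,0,0.035,0,0,0],[-1,0,0,0.055,0,0,0],[-1,0,0,0.072,0,0,0],[-1,0,0,0.085,0,0,0],[-1,0,0,0.094,0,0,0],[-1,0,0,0.1,0,0,0],[-1,0,0,0.104,0,0,0],[-1,0,0,0.107,0,0,0],[-1,0,0,0.107,0,0,0],[-1,0,0,0.107,0,0,0]]
  ]
}}

```text
t: 17.05
eef_pos: [425.0, 321.5, 3.8]
orientation: [0.708, 0.706, 0.0, 0.0]
ft_force: [0.1, 0.2, -0.8]
finger_gap: 53.7
```

Call:
{"method": "arm_command", "body": {
  "deltas": [
    [[-1,0,0,0.001,0,0,0],[-1,0,0,0.001,0,0,0]]
  ]
}}

```text
t: 17.25
eef_pos: [424.8, 321.3, 2.6]
orientation: [0.708, 0.706, 0.0, 0.0]
ft_force: [0.4, -0.4, -2.0]
finger_gap: 53.6
```

Call:
{"method": "arm_command", "body": {
  "deltas": [
    [[-1,0,0,0.001,0,0,0],[-1,0,0,0.0015,0,0,0],[-1,0,0,0.0015,0,0,0]]
  ]
}}

```text
t: 17.55
eef_pos: [424.6, 321.2, 0.7]
orientation: [0.708, 0.706, -0.0, -0.0]
ft_force: [-0.6, 0.4, -1.5]
finger_gap: 53.8
```

Call:
{"method": "arm_command", "body": {
  "deltas": [
    [[-1,0,0,0.001,0,0,0],[-1,0,0,0.001,0,0,0],[-1,0,0,0.001,0,0,0]]
  ]
}}

```text
t: 17.85
eef_pos: [424.7, 321.3, 0.6]
orientation: [0.708, 0.707, -0.0, -0.0]
ft_force: [-3.5, -2.6, 6.3]
finger_gap: 53.6
```

Tip contact at 6 N. Back off slightly, release to a partial opening, then lift.

Call:
{"method": "arm_command", "body": {
  "deltas": [
    [[-1,0,0,-0.0005,0,0,0],[0.35,0,0,-0.0005,0,0,0],[0.4,0,0,-0.0005,0,0,0],[0.5,0,0,-0.0005,0,0,0],[0.6,0,0,-0.0005,0,0,0],[0.6,0,0,-0.0005,0,0,0],[0.6,0,0,-0.0005,0,0,0],[0.6,0,0,-0.01,0,0,0],[0.6,0,0,-0.03,0,0,0],[0.6,0,0,-0.07,0,0,0],[0.6,0,0,-0.11,0,0,0],[0.6,0,0,-0.15,0,0,0],[0.6,-0.04,0.02,-0.18,0,0,0],[0.6,-0.08,0.02,-0.2,0,0,0],[0.6,-0.12,0.02,-0.22,0,0,0],[0.6,-0.12,0.02,-0.22,0,0,0]]
  ]
}}

```text
t: 19.45
eef_pos: [446.5, 198.1, 224.1]
orientation: [0.709, 0.705, 0.002, 0.002]
ft_force: [-0.2, 0.3, 0.9]
finger_gap: 68.2
```

```bash
python3 - <<'E'
from h import *
st()
p,d,I=snap('top'); W=cloud(d,I)
hs=cv2.cvtColor(p,cv2.COLOR_BGR2HSV); x,y,z=np.moveaxis(W,-1,0)
m=(abs(x-480)<110)&(abs(y-322)<80)&(hs[...,1]>50)&(hs[...,0]<25)&(z<30)
P=W[m]; print(len(P),cv2.minAreaRect(P[:,:2].astype(np.float32)) if len(P)>5 else '')
A=np.c_[P[:,:2],np.ones(len(P))]; print('plane',np.linalg.lstsq(A,P[:,2],rcond=None)[0],np.median(P[:,2]))
L=W[...,:2]-C; rx,ry=L@UX,L@UY
for lo,hi in((99,115),(74,99)):
    m=(z>lo)&(z<hi)&(abs(rx)<45)&(ry>40)&(ry<109); Q=np.stack([rx[m],ry[m]],-1).astype(np.float32)
    print('box',cv2.minAreaRect(Q) if len(Q)>4 else '',np.median(z[m]))
for l in('cap','filter_a','spool'): print(l,[np.round(r['position']).tolist() for r in manip.place_of('top',l)])
q,_,_=snap('scene'); cv2.imwrite('pics/a10.png',np.vstack([cv2.resize(p[130:300,140:400],(780,None) if 0 else (459,300)),cv2.resize(q[120:270,270:500],(459,300))]))
E
```

```text
t 19.45 tcp [446.5 198.1 224.1] yaw 89.7 riser xy [-130.1  184.3] F [-0.2  0.3  0.9] gap 68.2 q6 -1.31
163 ((457.3271789550781, 312.93890380859375), (171.8675994873047, 48.155235290527344), 1.3714479207992554)
plane [ 5.00888609e-02 -2.15907506e-03 -1.63644775e+01] 9.373719994216057
box ((-5.823721885681152, 84.93986511230469), (46.18674850463867, 46.26765441894531), 86.74825286865234) 107.27806082931144
box ((-20.095380783081055, 79.89114379882812), (18.615222930908203, 57.39448165893555), 35.16236877441406) 85.16024479642189
cap [[639.0, 35.0, 64.0]]
filter_a [[712.0, -258.0, -1.0], [731.0, 221.0, 2.0]]
spool [[810.0, 30.0, 0.0]]
```

View pics/a10.png

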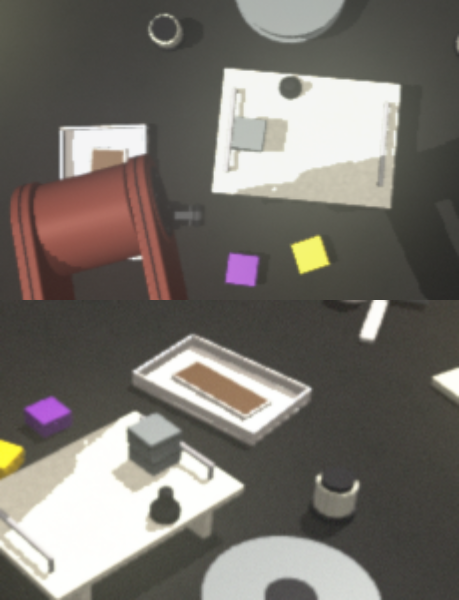

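The scene view shows the plate in the tray and the boxes stacked against rail_a. The arm hides part of the plate from the top camera, so I'll check flatness from the scene camera.

```bash
python3 - <<'E'
from h import *
p,d,I=snap('scene'); W=cloud(d,I)
hs=cv2.cvtColor(p,cv2.COLOR_BGR2HSV); x,y,z=np.moveaxis(W,-1,0)
m=(abs(x-480)<95)&(abs(y-322)<58)&(hs[...,1]>50)&(hs[...,0]<25)&(z<40)
m=cv2.erode(m.astype(np.uint8),np.ones((3,3)))>0
P=W[m]; A=np.c_[P[:,:2],np.ones(len(P))]; print(len(P),cv2.minAreaRect(P[:,:2].astype(np.float32)),'plane',np.linalg.lstsq(A,P[:,2],rcond=None)[0].round(3),np.median(P[:,2]))
for l in('plate','box_low','box_top','tray'): print(l,[np.round(r['position']).tolist() for r in manip.place_of('scene',l)])
E
```

```text
303 ((480.2583312988281, 319.287353515625), (39.90226745605469, 122.1146240234375), 86.40052032470703) plane [-0.    -0.027 20.125] 11.275203041253324
plate [[480.0, 325.0, 3.0]]
box_low [[564.0, 98.0, 57.0], [547.0, -111.0, 77.0]]
box_top [[562.0, 92.0, 83.0], [384.0, 3.0, -2.0], [358.0, 103.0, -1.0]]
tray [[477.0, 324.0, 3.0], [479.0, 324.0, 4.0]]
```

```bash
python3 -c "
from workcell import manip
print(manip.close_job())"
```

```text
the job is handed in; nothing more can be done
None
```

I pushed the plate from its rear end under rail_a until about 43 mm stuck out. Then I gripped the free end by its sides, drew it out from under the boxes, turned it and laid it in the tray. The job was handed in at about 20 s on the robot's clock, and it gives no verdict.

- **Plate:** the scene camera puts its centre at about (480, 319) against a tray centre of about (478, 322). Its top is at about 11 mm, and the fitted tilt is about 0.03 rad, roughly measurement noise.
- **Boxes:** they stand stacked on the riser against rail_a. The upper box's top is at about 107 mm (108 expected) and its centre at riser y of about 85 mm. The two boxes' centres are about 6 mm apart by the network estimates.
- **Bystanders:** the cap, filters and spool read within about 6 mm of where they started, which is network noise.
- **Robot:** it is retracted and touching nothing.

**Checks that failed or disagreed:**
- The last top-camera fit of the plate was unusable because the arm covered part of it; I relied on the scene camera instead.
- The top-camera fit of the lower box was also poor.
- One network estimate placed the lower box at riser y of about 95 mm, but the depth data and the rail put it at about 85 mm.
- When I let go, the plate was still a few millimetres above the tray floor, because the fingertips touched down first.

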